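# Press two wood blanks together in the lever press and hold the pressure

## Task

Lay the light blank and then, on top of it, the dark blank in the green lever press, square and flush, both tight against the fence and the back stop, and let go of them. Then bring the red-handled lever down with the gripper until the foot's spring stands in the green band of its scale (compressed 4 to 8 mm), without ever driving the spring to its end, and keep it there: finish while still holding the lever down. Do not disturb the glue bottle, the tape measure or the screw box.

Things in the scene. Friction and masses are not known exactly. Their poses are not given: they have to be found in the camera images.
- board_light: light wood blank, 180 x 50 x 18 mm, loose, lying flat on the bench. Origin: centre of its underside; x along its length, z up. About 0.13 kg.
- board_dark: dark wood blank, the same 180 x 50 x 18 mm. Origin: centre of its underside; x along its length, z up.
- press: small green cast C-frame lever press, fixed. Origin: on the bench below the ram's axis; x to its back (column), y to its left, z up; mm in this frame below. Steel bed: top 75 above the bench, x -70 to +75, y -55 to +55; the front and right (-y) sides are open. The head overhangs the bed: front at x -26, underside 177 up. Nothing but a low foot plate (17 high, to x -85) lies in front of x -70.
- press_fence (a point): middle of the inner face of the aluminium fence on the bed's left side: face at press y +25, x -40 to +60, 34 mm high above the bed. Axes as the press. The blanks' left long edges go tight against it.
- press_stop (a point): middle of the front face of the aluminium back stop: face at press x +65, y -40 to +20, 34 mm high above the bed. Axes as the press. The blanks' rear ends go tight against it.
- press_nest (a point): point on the bed (75 mm above the bench; press x -25, y 0) where the centre of the lower blank's underside belongs; axes as the press. The upper blank belongs 18 mm above it. A blank that is home has its front end at press x -115: its front 45 mm overhang the bed and can be held there (about x -85), clear of the head, while it is slid in from the right under the foot.
- foot_pad (a point): centre of the underside of the press foot, an 80 (x) x 44 (y) mm rubber-faced plate on the ram's axis. At rest 135 mm above the bench, 60 above the bed.
- lever_pivot (a point): pivot of the lever: press x 0, y -55, 225 mm above the bench. The lever swings in the plane press x = 0 and its handle points to the press's left (+y), sloping up 0.45 rad at rest. Its bracket on the head reaches to press y -75 (x -24 to +24) and down to 183 mm above the bench: a blank laid in from the right must come down clear of it and pass below.
- lever_grip (a point): middle of the lever's red cylindrical grip (26 mm thick, 104 mm long, along the lever), 240 mm from the pivot. At rest it is 329 mm above the bench and 161 mm to the left (+y) of the ram's axis.
- press_lever (a joint): lever angle (rad): 0 at rest (raised by its return spring), grows as the grip goes down in an arc, stop 0.70. A gear sector on it drives the ram down, 50 mm per rad. With both blanks in, the foot meets them at about 0.48 (grip 218 mm above the bench); green is about 0.56 to 0.64 (grip 199 to 180 mm up). Let go, it springs back. The grip needs 3 N at first, 10 N in green.
- press_foot (a joint): compression of the foot's spring (m): 0 while the foot is free, growing as the ram goes on down after the foot has met the blanks, end 0.010. 4 N to start it and 4 N more per mm. A small scale on the ram's front shows it: white below 0.004, green 0.004 to 0.008, red above.
- glue_bottle: white glue bottle with a red nozzle, 64 mm thick, 192 mm tall, upright. Origin: centre of its underside. To be left alone.
- tape_measure: rust-red tape measure, 35 x 73 x 55 mm, standing. Origin: centre of its underside. To be left alone.
- screw_box: small blue carton of screws, 50 x 70 x 42 mm. Origin: centre of its underside. To be left alone.

How it is judged:
On the way, in this order (a step that is already met when the one before it is completed fails the run):
1. the light blank lies on the bed against fence and stop, let go (x of board_light in the frame of press_nest between -0.004 and 0.004 m and y of board_light in the frame of press_nest between -0.004 and 0.004 m and z of board_light in the frame of press_nest between -0.004 and 0.004 m and angle between the x axis of board_light and the x axis of press, either way round below 0.035 rad and contact force between the fingers and board_light below 0.05 N), for 0.2 s.
2. the dark blank lies squarely on it, let go (all of step 1 and x of board_dark in the frame of press_nest between -0.004 and 0.004 m and y of board_dark in the frame of press_nest between -0.004 and 0.004 m and z of board_dark in the frame of press_nest between 0.014 and 0.022 m and angle between the x axis of board_dark and the x axis of press, either way round below 0.035 rad and x of board_dark in the frame of board_light between -0.003 and 0.003 m and y of board_dark in the frame of board_light between -0.003 and 0.003 m and contact force between the fingers and board_dark below 0.05 N), for 0.2 s.
At the end, for the whole second after the job is handed in: Light blank on the bed, dark one on it, each within 4 mm and 2 degrees of home against fence and back stop, flush within 3 mm, not held; the fingers still push the lever (over 2 N) and keep the foot spring compressed 4 to 8 mm through the last second (all of step 2 and value of joint press_foot between 0.004 and 0.008 m and contact force between the fingers and press_lever above 2 N); the arm keeps its last pose, push and grip.
It fails at once if the foot's spring is driven to its end (over 9.5 mm) (value of joint press_foot above 0.0095 m).
It fails at once if the glue bottle is moved over 20 mm or tipped (distance of glue_bottle from where it was at the start of the episode above 0.02 m or angle between glue_bottle's own z axis and vertical above 0.35 rad).
It fails at once if the tape measure is moved over 20 mm or tipped (distance of tape_measure from where it was at the start of the episode above 0.02 m or angle between tape_measure's own z axis and vertical above 0.35 rad).
It fails at once if the screw box is moved over 20 mm or tipped (distance of screw_box from where it was at the start of the episode above 0.02 m or angle between screw_box's own z axis and vertical above 0.35 rad).
It also fails if it takes over 70 s, if anything falls off the work surface, if the arm or the gripper's body presses on something with over 40 N, if the wrist force passes 120 N, or if a joint passes its speed limit or range.

## Robot

A 6-joint arm with a two-finger parallel gripper is mounted at the origin on a cart in front of the work surface, level with it; the furniture and walls round the work are solid. World frame = base frame: x ahead of the robot, y to its left, z up, the work surface at z = 0. Lengths are in m, angles in rad, forces in N, time in s.
With the tool pointing down it reaches from about 0.275 to 0.85 m from the base axis. Payload 5.2 kg.
Tool frame: the origin (TCP) lies midway between the tips of the shut fingers; the grasp point (between the pads) lies env.hold_point_z behind it (env.hold_point_z is the distance from the TCP to the grasp point, in m); z points along the fingers, y is the line along which they close (so a half turn about z gives the same grasp; the last joint's range is limited). The gripper opens to 85 mm and grips with 20 to 120 N. Pads are 22 mm wide; open, the fingers measure 114 mm over their backs; the gripper's body (76 mm by 85 mm) begins 54 mm behind the grasp point. The pads swing forward as they close: fully open they stand 13 mm farther back than shut.
Start: joints at [1.077, 0.259, 1.535, -0, 1.348, -0.203], TCP at [0.158, 0.527, 0.231] pointing down, gripper open.
Joint ranges: [-3.14, 3.14], [-0.91, 2.08], [0.19, 2.58], [-1.22, 4.36], [0.22, 2.71], [-3.12, 3.12]. Speed limits (rad/s): [2.57, 2.57, 3.14, 3.14, 3.14, 3.14].

## Interface

Orientations are given as a unit quaternion [w, x, y, z].
In Python, from cell import env gives the robot as it stands.
- The arm moves only by the shell command python3 steer.py 'ROWS' [FORCE]. ROWS is a JSON list of rows, 1 to 10 of them, each of 7 numbers: dx, dy, dz in m, then a rotation vector rx, ry, rz in rad, then the opening from 0.0 (shut) to 1.0 (fully open); each row is the pose to reach, as a shift and turn from the pose commanded when the command began, along the tool's axes at that moment; what a row does not reach only later rows make up. A row lasts 1/8 s, in which the tool goes at most 0.0625 m and 0.188 rad, less where a joint would pass 70% of its speed; a pose out of reach is approached as far as the arm can. The fingers move at their own pace and stop on an object; FORCE is the grip in N (left out, the last holds). Time passes only in rows, so rows that do not move let the fingers close. It prints the time, the measured TCP pose, the force, the opening and the grip force at its end.
- env.state(): the state, without advancing time (a new reading comes with each control period).
- env.camera(name): name is "side" or "top"; returns a dict with "image" (384x512x3 uint8, blue, green, red), "vertical_fov" (degrees; the focal length in pixels is half the picture's height over the tangent of half this angle, whatever the lens; pixels are square), "cx", "cy" (the principal point, pixels), "R" (3x3) and "t" (3): a world point X has camera coordinates R X + t. Camera axes: x right, y down, z forward; pixel columns grow to the right and rows downward; lengths in m; the calibration is good to about 2 mm. A picture is of the moment at which its call begins. There is no depth.
- env.sign_off(): hands the job in; it is judged then, once.
The state is a dict: "clock": time; "q": joint angles; "qvel": joint speeds; "joint_efforts": joint torques, N m; "tcp_pos": TCP position; "tcp_rot": TCP orientation; "ft_force": force on the tool from outside, world axes, zero at the start; "torque": the same for the moment, N m; "finger_gap": opening from 0.0 (shut) to 1.0 (fully open); "grip_force": force on a finger pad.
Only numpy, scipy, OpenCV 4.12 (cv2) and the standard library are available. Lean on these libraries where they do the work, as an engineer would, in place of code of your own. Each camera call takes 0.05 s, during which the arm holds its last target. There are 200 camera calls.

## Working session

There is one attempt and no reset: what is moved stays moved. The work goes in short steps, Python scripts to look and compute and a shell command to move; the robot and the scene stay as the last step left them, time stands still between calls to the robot, and variables do not carry over. Pictures are saved under pics/ and viewed, at most 12 in all, crops included, and the job is handed in when it is done.

```bash
ls; mkdir -p pics; python3 - <<'E'
from cell import env
import cv2,numpy as np
s=env.state();print(s, env.hold_point_z)
for n in("side","top"):
    c=env.camera(n);cv2.imwrite(f"pics/{n}0.png",c["image"]);print(n,c["vertical_fov"],c["cx"],c["cy"],np.round(c["R"],4).tolist(),np.round(c["t"],4))
    np.savez(f"{n}0.npz",**c)
E
```

```text
cell.py
pics
steer.py
{'clock': 0.0, 'q': array([ 1.07721936e+00,  2.59382541e-01,  1.53608629e+00,  2.44965355e-05,
        1.34796547e+00, -2.02817321e-01]), 'qvel': array([-0.0009293 , -0.00128604,  0.00046548, -0.0015358 , -0.00047451,
       -0.00070551]), 'joint_efforts': array([ 1.01853962e-03, -4.46033406e+01, -2.90572393e+01, -2.59315784e-04,
        1.15585668e-02, -4.59643331e-05]), 'tcp_pos': array([0.1574035 , 0.52645835, 0.23045211]), 'tcp_rot': array([-3.25413937e-04,  1.44870883e-01,  9.89450140e-01, -8.61487455e-04]), 'ft_force': array([ 0.11509142,  0.25270478, -0.60302764]), 'torque': array([-0.03136436, -0.01500819,  0.00904142]), 'grip_force': 0.0, 'finger_gap': 1.002380879898608} 0.0187
side 54.49068402374676 251.79690864313642 191.50449754285603 [[-0.9795, -0.2013, 0.0074], [-0.1041, 0.4744, -0.8742], [0.1724, -0.857, -0.4856]] [0.5342 0.2178 1.3563]
top 46.05404447472702 256.4688107072627 195.877792242532 [[-0.0011, -1.0, 0.0055], [-0.9817, 0.0, -0.1904], [0.1904, -0.0056, -0.9817]] [0.0201 0.5601 1.4887]
```

View pics/top0.png

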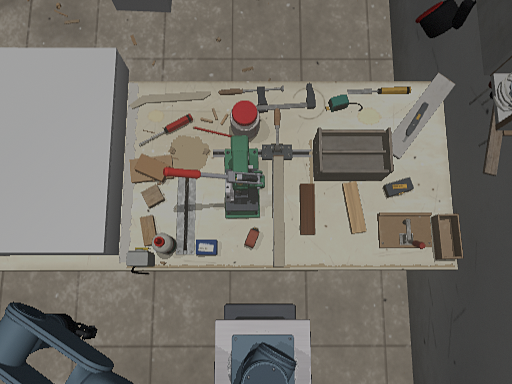

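View pics/side0.png

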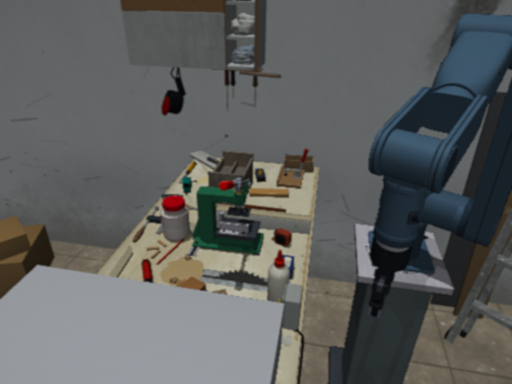

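The top view shows the press at about (242,190), opening toward the robot. The dark blank is at (307,209), the light blank at (354,206), the tape at (252,238), the screw box at (207,247) and the glue at (163,242). I'll zoom in on the press and boards.

```bash
cat > h.py <<'E'
import numpy as np,cv2
def load(n): return dict(np.load(n+".npz"))
def K(c):
    f=c["image"].shape[0]/2/np.tan(np.radians(float(c["vertical_fov"]))/2); return f
def ray(c,uv):
    f=K(c);d=np.array([(uv[0]-c["cx"])/f,(uv[1]-c["cy"])/f,1.]);R=c["R"];o=-R.T@c["t"];return o,R.T@d
def plane(c,uv,z):
    o,d=ray(c,uv);return o+d*(z-o[2])/d[2]
def proj(c,X):
    p=c["R"]@np.asarray(X,float)+c["t"];return np.array([c["cx"],c["cy"]])+K(c)*p[:2]/p[2]
def tri(c1,u1,c2,u2):
    o1,d1=ray(c1,u1);o2,d2=ray(c2,u2);A=np.c_[d1,-d2];s=np.linalg.lstsq(A,o2-o1,rcond=None)[0]
    a,b=o1+s[0]*d1,o2+s[1]*d2;return (a+b)/2,np.linalg.norm(a-b)
E
python3 - <<'E'
import cv2
from h import *
t=load("top0")["image"];s=load("side0")["image"]
a=cv2.resize(t[125:265,150:375],None,fx=3.5,fy=3.5,interpolation=cv2.INTER_CUBIC)
b=cv2.resize(s[145:305,170:330],None,fx=3.7,fy=3.7,interpolation=cv2.INTER_CUBIC)
cv2.imwrite("pics/a.png",a);cv2.imwrite("pics/b.png",b)
for p in [(307,209),(354,206),(242,190),(300,265),(278,130),(252,238)]: print(p,plane(load("top0"),p,0.018).round(3), t[p[1],p[0]])
E
```

```text
(307, 209) [ 0.521 -0.156  0.018] [51 64 86]
(354, 206) [ 0.531 -0.32   0.018] [ 95 123 145]
(242, 190) [0.588 0.07  0.018] [42 49 44]
(300, 265) [ 0.328 -0.128  0.018] [122 142 151]
(278, 130) [ 0.808 -0.058  0.018] [106 110 111]
(252, 238) [0.42  0.035 0.018] [ 65  79 126]
```

View pics/a.png

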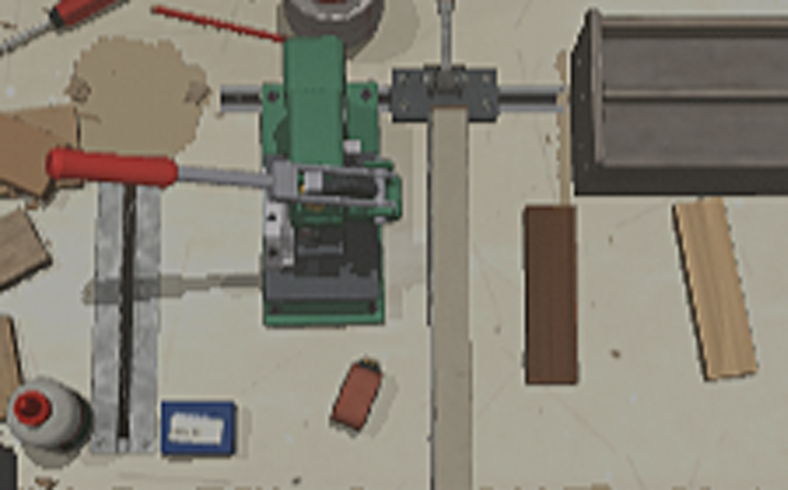

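View pics/b.png

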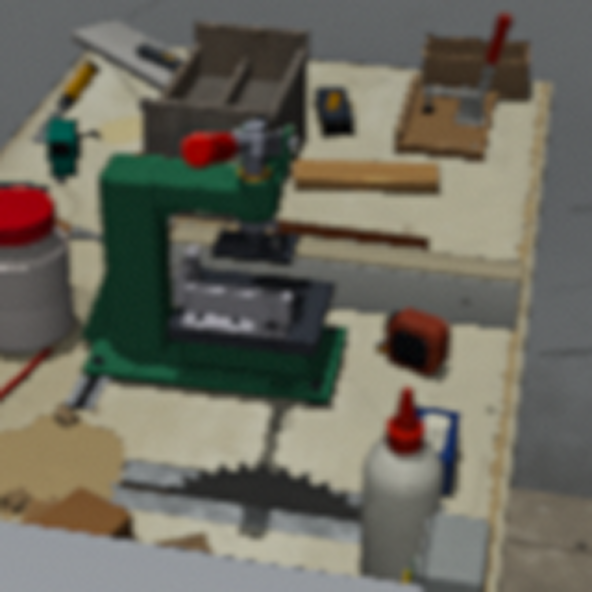

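The crops show the blank pair, right of a tall saw fence (crop x 430-470) that carried boards must clear. The press has its bed open to the front and right, and the red grip is at crop (110,165). Next I'll measure.

```bash
python3 - <<'E'
from h import *
T,S=load("top0"),load("side0")
def mask(c,f,box):
    h=cv2.cvtColor(c["image"],cv2.COLOR_BGR2HSV);m=f(*[h[...,i].astype(int) for i in range(3)]).astype(np.uint8)
    k=np.zeros_like(m);x0,y0,x1,y1=box;k[y0:y1,x0:x1]=m[y0:y1,x0:x1]
    n,l,s,_=cv2.connectedComponentsWithStats(k);i=1+np.argmax(s[1:,4]);return (l==i).astype(np.uint8)
def rect(m,c,z):
    cn=max(cv2.findContours(m,0,1)[0],key=cv2.contourArea)[:,0,:].astype(float)
    w=np.array([plane(c,p,z)[:2] for p in cn]);r=cv2.minAreaRect((w*1000).astype(np.float32));return r,cv2.boxPoints(r)/1000
for nm,f,b in [("dark",lambda h,s,v:(s>80)&(v<115)&(h<20),(295,175,322,240)),("light",lambda h,s,v:(s>70)&(h<25)&(v>90),(338,175,370,238)),
  ("tape",lambda h,s,v:(s>90)&((h<12)|(h>170)),(240,222,265,252)),("box",lambda h,s,v:(s>90)&(h>95),(190,230,225,260))]:
    m=mask(T,f,b);r,q=rect(m,T,.018);print(nm,m.sum(),np.round(r[0],1),np.round(r[1],1),round(r[2],1),q.round(3).tolist())
# light centre two views
ml=mask(T,lambda h,s,v:(s>70)&(h<25)&(v>90),(338,175,370,238)); 
ms=mask(S,lambda h,s,v:(s>90)&(h<25)&(v>90),(245,183,295,200))
cn=lambda m:max(cv2.findContours(m,0,1)[0],key=cv2.contourArea)[:,0,:]
cs=cn(ms);print("side light",ms.sum(),cs.min(0),cs.max(0))
ct=cn(ml); 
# far/near ends: extreme points in top image
for g in (lambda c:c[:,1]+0.3*c[:,0],lambda c:-c[:,1]+.3*c[:,0],lambda c:c[:,1]-.3*c[:,0],lambda c:-c[:,1]-.3*c[:,0]):
    p=ct[np.argmax(g(ct))];w=plane(T,p,.018);print(p,w.round(3),"->side",proj(S,w).round(1))
# grip
for c in(T,S):
    m=mask(c,lambda h,s,v:(s>130)&((h<8)|(h>172)),(160,160,205,185) if c is T else (215,172,240,192));r=cv2.minAreaRect(cn(m));print("grip",m.sum(),np.round(r[0],1),np.round(r[1],1),r[2])
def sp(c,u,v): return (150+u/3.5,125+v/3.5) if c is T else (170+u/3.7,145+v/3.7)
# bed front-right corner, front-left; foot plate corners
print("bedFR",tri(T,sp(T,383,297),S,sp(S,320,333)))
print("plateFR",plane(T,sp(T,384,323),.017),"FL",plane(T,sp(T,265,325),.017))
print("bed FR",plane(T,sp(T,383,297),.075),"FL",plane(T,sp(T,263,299),.075),"RR",plane(T,sp(T,383,222),.075))
print("bar near end top-left",tri(T,(270.5+2,265),S,sp(S,520,277)),plane(T,(284.5,200),.07),plane(T,(272.5,200),.07))
E
```

```text
dark 732 [ 521.5 -156.3] [ 49. 177.] 88.9 [[0.43299999833106995, -0.17900000512599945], [0.609000027179718, -0.18199999630451202], [0.6100000143051147, -0.13300000131130219], [0.43299999833106995, -0.12999999523162842]]
light 714 [ 528.7 -319.8] [181.1  48.5] 8.7 [[0.4350000023841858, -0.3089999854564667], [0.4429999887943268, -0.3569999933242798], [0.621999979019165, -0.33000001311302185], [0.6150000095367432, -0.28200000524520874]]
tape 161 [420.5  36.8] [31.9 59.9] 68.2 [[0.3869999945163727, 0.032999999821186066], [0.44200000166893005, 0.010999999940395355], [0.45399999618530273, 0.03999999910593033], [0.39899998903274536, 0.06300000101327896]]
box 159 [389.1 192.4] [69.3 47.7] 90.0 [[0.36500000953674316, 0.15800000727176666], [0.4129999876022339, 0.15800000727176666], [0.4129999876022339, 0.22699999809265137], [0.36500000953674316, 0.22699999809265137]]
side light 240 [249 188] [288 194]
[365 231] [ 0.444 -0.354  0.018] ->side [288.7 188.9]
[355 181] [ 0.62  -0.328  0.018] ->side [250.2 187.7]
[353 233] [ 0.437 -0.313  0.018] ->side [289.2 193.3]
[344 183] [ 0.613 -0.288  0.018] ->side [250.  191.8]
grip 296 [181.4 172.6] [37.4  8.5] 6.115503787994385
grip 120 [226.  184.5] [ 9. 14.] 90.0
bedFR (array([ 0.52278732,  0.00926334, -0.00065286]), np.float64(0.0044037683127419085))
plateFR [0.49163101 0.00841163 0.017     ] FL [0.48967053 0.12618227 0.017     ]
bed FR [0.50830061 0.01005189 0.075     ] FL [0.50639114 0.12473198 0.075     ] RR [0.58158801 0.00987926 0.075     ]
bar near end top-left (array([ 0.32612821, -0.03246366,  0.07026616]), np.float64(0.0004946377596105458)) [ 0.54275966 -0.07466362  0.07      ] [ 0.54276377 -0.03417683  0.07      ]
```

```bash
python3 - <<'E'
from h import *
T,S=load("top0"),load("side0")
sp=lambda c,u,v:(150+u/3.5,125+v/3.5) if c is T else (170+u/3.7,145+v/3.7)
for n,a,b in [("bedFL",(263,299),(315,340)),("bedFR",(383,297),(335,285)),("plateFL",(265,325),(330,402)),("plateFR",(384,323),(345,330))]: print(n,*tri(T,sp(T,*a),S,sp(S,*b)))
print("grip",tri(T,(181.4,172.6),S,(226,184.5)),plane(T,(181.4,172.6),.329))
# grip axis endpoints at given heights
for uv,z in [((181.4-18.7*np.cos(.107),172.6-18.7*np.sin(.107)),.329+.052*np.sin(.45)),((181.4+18.7*np.cos(.107),172.6+18.7*np.sin(.107)),.329-.052*np.sin(.45))]: print("gripend",plane(T,uv,z))
# subpixel edges: foot plate front (green->bench) and bed edges on upscaled channel
im=T["image"].astype(float);sat=im[...,1]-im[...,2]
# plate front: rows profile of R channel for columns 228..257
r=im[...,2]
pts=[]
for u in range(228,258):
    g=np.diff(r[210:224,u]);i=np.argmax(g);k=slice(max(i-1,0),i+2);pts.append((u,210.5+np.sum(np.arange(len(g))[k]*g[k])/g[k].sum()))
pts=np.array(pts);w=np.array([plane(T,p,.017)[:2] for p in pts]);l=np.polyfit(w[:,1],w[:,0],1);print("front line x=",l,np.std(w[:,0]-np.polyval(l,w[:,1])),"x at y.067",np.polyval(l,.067))
for nm,a,b,sg,z in [("right",254,266,1,.017),("left",220,232,-1,.017)]:
  for v in (214,215,216):
    g=np.diff(r[v,a:b])*sg;i=np.argmax(g);k=slice(max(i-1,0),i+2);print(nm,plane(T,(a+.5+np.sum(np.arange(len(g))[k]*g[k])/g[k].sum(),v),z).round(4))
for v in range(188,212,3):
    g=np.diff(r[v,252:268]);i=np.argmax(g);print("bed right v",v,plane(T,(252.5+i,v),.075).round(4))
E
```

```text
bedFL [0.50739596 0.12480254 0.07509508] 0.002018684833893375
bedFR [0.51026962 0.00988701 0.06212155] 0.00023371746865212095
plateFL [0.49185352 0.12692437 0.00579816] 0.0011299770581544174
plateFR [0.49600094 0.00842936 0.00650228] 0.005639834782917592
grip (array([0.57535055, 0.23310688, 0.33003924]), np.float64(0.004026037902765169)) [0.57355216 0.23293187 0.329     ]
gripend [0.57362279 0.28082328 0.35161821]
gripend [0.57327782 0.18318847 0.30638179]
front line x= [-0.0308804   0.49077238] 0.0005368811216876304 x at y.067 0.48870339226934645
right [0.5031 0.0088 0.017 ]
right [0.4996 0.0087 0.017 ]
right [0.4961 0.0092 0.017 ]
left [0.5032 0.1295 0.017 ]
left [0.4997 0.13   0.017 ]
left [0.4962 0.1301 0.017 ]
bed right v 188 [0.5831 0.0198 0.075 ]
bed right v 191 [0.5727 0.013  0.075 ]
bed right v 194 [0.5624 0.0131 0.075 ]
bed right v 197 [0.5521 0.0097 0.075 ]
bed right v 200 [0.5418 0.0131 0.075 ]
bed right v 203 [0.5316 0.0131 0.075 ]
bed right v 206 [0.5214 0.0098 0.075 ]
bed right v 209 [0.5112 0.0098 0.075 ]
```

```bash
python3 - <<'E'
from h import *
from cell import env
T=env.camera("top");im=np.mean([env.camera("top")["image"].astype(float) for _ in range(4)],0)
def edge(ch,fix,rng,lo,hi,sg,z,vert):
    P=[]
    for f in range(*rng):
        p=ch[lo:hi,f] if not vert else ch[f,lo:hi]
        g=np.clip(np.diff(p)*sg,0,None);i=np.argmax(g);k=np.arange(max(i-1,0),min(i+2,len(g)));e=lo+.5+(k*g[k]).sum()/g[k].sum()
        P.append(plane(T,(f,e) if not vert else (e,f),z)[:2])
    P=np.array(P);a,b=(1,0) if not vert else (0,1)
    for _ in range(3):
        l=np.polyfit(P[:,a],P[:,b],1);r=abs(P[:,b]-np.polyval(l,P[:,a]));P=P[r<=max(2*np.median(r),1e-4)]
    print(fix,"slope %.4f at mid %s val %.4f rms %.4f n %d"%(l[0],P[:,a].mean().round(3),np.polyval(l,P[:,a].mean()),r.std(),len(P)))
B,G,R=im[...,0],im[...,1],im[...,2]
edge(R,"plate front",(228,258),212,224,1,.017,False)
edge(G-R,"bed front (metal->green)",(228,258),206,214,1,.075,False)
edge(R,"head left",(140,166),226,236,-1,.23,True)
edge(R,"head right",(140,160),243,255,1,.23,True)
edge(R,"body right",(152,165),254,264,1,.017,True)
edge(R,"bed right",(190,210),252,266,1,.075,True)
edge(R,"bed left",(204,211),218,232,-1,.075,True)
E
```

```text
plate front slope -0.0336 at mid 0.07 val 0.4887 rms 0.0001 n 18
bed front (metal->green) slope -0.0179 at mid 0.062 val 0.5051 rms 0.0002 n 20
head left slope -0.0517 at mid 0.673 val 0.1016 rms 0.0007 n 18
head right slope -0.0885 at mid 0.663 val 0.0467 rms 0.0003 n 11
body right slope -0.2598 at mid 0.704 val 0.0115 rms 0.0020 n 13
bed right slope 0.0410 at mid 0.545 val 0.0114 rms 0.0001 n 15
bed left slope 0.0124 at mid 0.519 val 0.1270 rms 0.0000 n 5
```

```bash
cat > d.py <<'E'
import sys
from cell import env
import numpy as np
from scipy.spatial.transform import Rotation as Q
x,y,z,a=map(float,sys.argv[1:5]); s=env.state(); w=s["tcp_rot"]; R=Q.from_quat([w[1],w[2],w[3],w[0]])
# desired: tool z down, tool y = world y turned by a
G=Q.from_euler("z",a)*Q.from_matrix([[-1,0,0],[0,1,0],[0,0,-1]])
print("t",s["clock"],"tcp",s["tcp_pos"].round(4),"d",R.inv().apply(np.array([x,y,z])-s["tcp_pos"]).round(4),"rv",(R.inv()*G).as_rotvec().round(4),"F",s["ft_force"].round(1),"gap",round(s["finger_gap"],3),"grip",round(s["grip_force"],1))
E
python3 d.py 0.4674 -0.3291 0.2 0.149
```

```text
t 0.35 tcp [0.1576 0.5268 0.2311] d [-0.5422 -0.7311  0.0314] rv [-4.000e-04 -2.000e-04 -4.398e-01] F [ 0.5 -0.4  0.3] gap 1.0 grip 0.0
```

```bash
r='[-0.542,-0.731,0.03,0,0,-0.44,1]'; python3 steer.py "[[-0.542,-0.731,0.01,0,0,-0.44,1],[-0.542,-0.731,0.01,0,0,-0.44,1],[-0.542,-0.731,0.01,0,0,-0.44,1],[-0.542,-0.731,0.01,0,0,-0.44,1],[-0.542,-0.731,0.01,0,0,-0.44,1],[-0.542,-0.731,0.01,0,0,-0.44,1],[-0.542,-0.731,0.01,0,0,-0.44,1],[-0.542,-0.731,0.01,0,0,-0.44,1],[-0.542,-0.731,0.01,0,0,-0.44,1],[-0.542,-0.731,0.01,0,0,-0.44,1]]" 60; python3 d.py 0.4674 -0.3291 0.08 0.149
```

```text
clock: 1.6
tcp_pos: [0.3687, -0.0568, 0.225]
tcp_rot: [0.001, -0.074, 0.997, -0.0]
ft_force: [1.0, 1.3, -0.1]
finger_gap: 0.997
grip_force: 0.0
t 1.6 tcp [ 0.3687 -0.0568  0.225 ] d [-0.0571 -0.2838  0.1453] rv [-0.0006  0.0016 -0.0007] F [ 1.   1.3 -0.1] gap 0.997 grip 0.0
```

```bash
python3 steer.py "[[-0.057,-0.284,0.03,0,0,0,1],[-0.057,-0.284,0.03,0,0,0,1],[-0.057,-0.284,0.06,0,0,0,1],[-0.057,-0.284,0.145,0,0,0,1],[-0.057,-0.284,0.145,0,0,0,1],[-0.057,-0.284,0.145,0,0,0,1],[-0.057,-0.284,0.145,0,0,0,1],[-0.057,-0.284,0.145,0,0,0,1]]"; python3 d.py 0.4674 -0.3291 0.001 0.149; python3 - <<'E'
from cell import env
import cv2
c=env.camera("top")["image"][150:250,280:390];cv2.imwrite("pics/c.png",cv2.resize(c,None,fx=5,fy=5,interpolation=cv2.INTER_CUBIC))
E
```

```text
clock: 2.6
tcp_pos: [0.4669, -0.3265, 0.0802]
tcp_rot: [0.0, -0.075, 0.997, 0.0]
ft_force: [-1.5, -0.2, 0.3]
finger_gap: 0.995
grip_force: 0.0
t 2.6 tcp [ 0.4669 -0.3265  0.0802] d [-0.0001 -0.0026  0.0792] rv [0.0001 0.0001 0.0003] F [-1.5 -0.2  0.3] gap 0.995 grip 0.0
```

View pics/c.png

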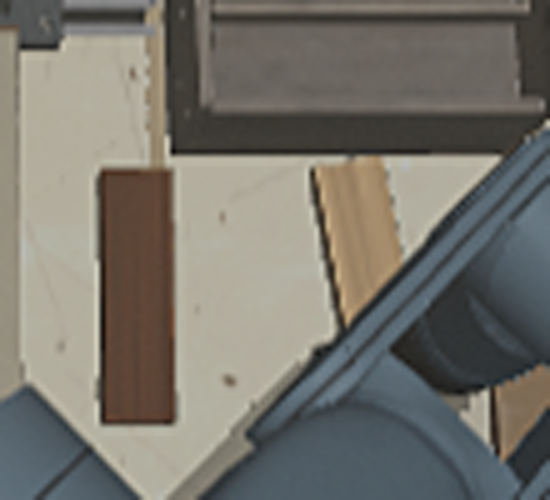

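The arm hides the grasp point. The blank's far part and the dark blank are undisturbed, so I'll descend and grip.

```bash
python3 steer.py "[[0,-0.0026,0.04,0,0,0,1],[0,-0.0026,0.079,0,0,0,1],[0,-0.0026,0.079,0,0,0,1],[0,-0.0026,0.079,0,0,0,0],[0,-0.0026,0.079,0,0,0,0],[0,-0.0026,0.079,0,0,0,0],[0,-0.0026,0.079,0,0,0,0],[0,-0.0026,0.079,0,0,0,0]]" 60; python3 d.py 0.49 -0.12 0.2 0.028
```

```text
clock: 3.65
tcp_pos: [0.4686, -0.3306, 0.0032]
tcp_rot: [0.001, -0.075, 0.997, -0.002]
ft_force: [0.3, 0.9, 6.2]
finger_gap: 0.57
grip_force: 62.9
t 3.65 tcp [ 0.4686 -0.3306  0.0032] d [-0.053   0.2044 -0.1974] rv [-0.0033  0.0029  0.1214] F [0.3 0.9 6.2] gap 0.57 grip 62.9
```

```bash
python3 steer.py "[[0,0,-0.06,0,0,0,0],[0,0,-0.1,0,0,0,0],[0,0,-0.1,0,0,0,0],[-0.034,0.227,-0.1,0,0,0.121,0],[-0.034,0.227,-0.1,0,0,0.121,0],[-0.034,0.227,-0.1,0,0,0.121,0],[-0.034,0.227,-0.1,0,0,0.121,0],[-0.034,0.227,-0.1,0,0,0.121,0]]"; python3 d.py 0.478 0.035 0.1 0.028;  python3 - <<'E'
from cell import env
import cv2
c=env.camera("side")["image"][130:260,190:330];cv2.imwrite("pics/e.png",cv2.resize(c,None,fx=4,fy=4,interpolation=cv2.INTER_CUBIC))
E
```

```text
clock: 4.65
tcp_pos: [0.4658, -0.0967, 0.1001]
tcp_rot: [-0.001, -0.016, 1.0, 0.001]
ft_force: [-0.9, -1.7, -0.9]
finger_gap: 0.565
grip_force: 63.3
t 4.65 tcp [ 0.4658 -0.0967  0.1001] d [-0.0164  0.1313  0.0003] rv [ 0.0014 -0.0018  0.0044] F [-0.9 -1.7 -0.9] gap 0.565 grip 63.3
```

View pics/e.png

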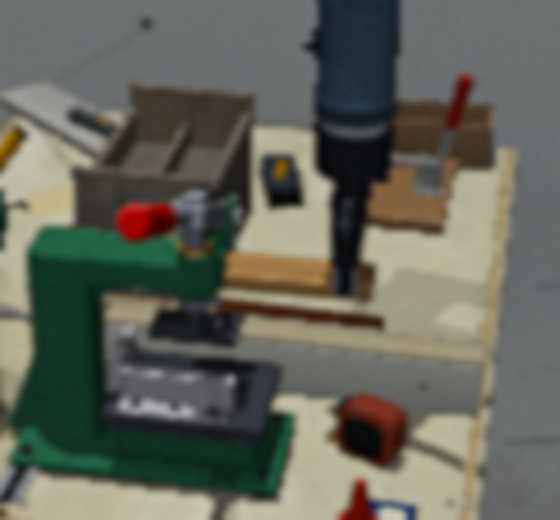

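The blank is held level at about (230-375, 270), above the bar. I'll slide it in.

```bash
python3 steer.py "[[-0.012,0.131,0,0,0,0.004,0],[-0.012,0.131,0,0,0,0.004,0],[-0.012,0.131,0,0,0,0.004,0],[-0.012,0.131,0,0,0,0.004,0],[-0.012,0.131,0.01,0,0,0.004,0]]"; python3 d.py 0.478 0.064 0.085 0.028;  python3 - <<'E'
from cell import env
from h import *
for n,b in (("top",(200,170,290,240)),("side",(200,180,280,245))):
    c=env.camera(n);np.savez(n+"1",**c)
a=load("top1")["image"][160:240,210:300];b=load("side1")["image"][180:245,195:290]
f=lambda i:cv2.resize(i,(540,int(540*i.shape[0]/i.shape[1])),interpolation=cv2.INTER_CUBIC)
a,b=[cv2.resize(i,(390,500),interpolation=cv2.INTER_CUBIC) for i in(a,b)]
cv2.imwrite("pics/f.png",np.hstack([a,b]))
E
```

```text
clock: 5.32
tcp_pos: [0.4766, 0.0294, 0.0908]
tcp_rot: [0.001, -0.011, 1.0, -0.0]
ft_force: [0.0, -0.4, -1.7]
finger_gap: 0.567
grip_force: 63.5
t 5.325 tcp [0.4766 0.0294 0.0908] d [-0.0022  0.0346  0.0057] rv [-0.001   0.0021 -0.0057] F [ 0.  -0.4 -1.7] gap 0.567 grip 63.5
```

View pics/f.png

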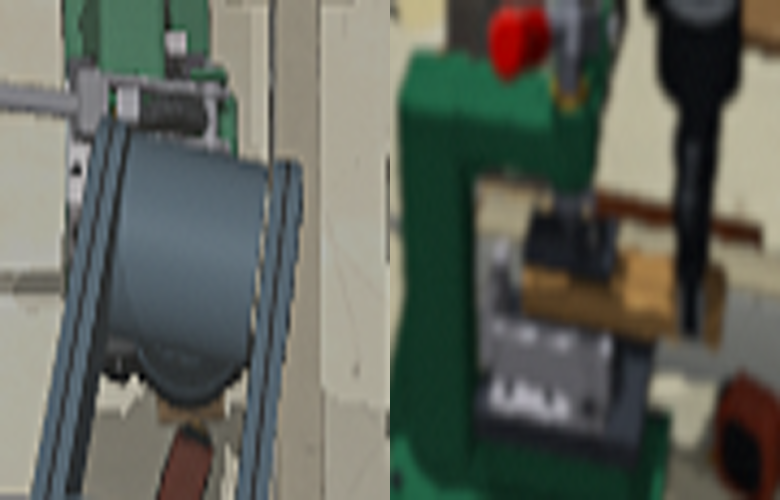

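The blank is under the foot and above the bed, at about (525-720, 290) in the right panel. I'll lower it and move toward the fence.

```bash
python3 steer.py "[[0,0.015,0.006,0,0,-0.006,0],[0,0.03,0.008,0,0,-0.006,0],[0,0.034,0.0095,0,0,-0.006,0]]"; python3 steer.py "[[0,0.003,0.0,0,0,0,0],[0,0.006,0,0,0,0,0]]";python3 d.py 0.49 0.068 0.08 0.028
```

```text
clock: 5.8
tcp_pos: [0.4743, 0.0666, 0.0809]
tcp_rot: [-0.0, -0.016, 1.0, 0.0]
ft_force: [-0.3, 0.2, -1.2]
finger_gap: 0.571
grip_force: 63.4
clock: 6.05
tcp_pos: [0.4741, 0.0685, 0.0811]
tcp_rot: [-0.001, -0.015, 1.0, -0.003]
ft_force: [-2.6, -22.5, -1.2]
finger_gap: 0.569
grip_force: 63.9
t 6.05 tcp [0.4741 0.0685 0.0811] d [-0.0159 -0.0009  0.001 ] rv [-0.0056 -0.0013  0.0024] F [ -2.6 -22.5  -1.2] gap 0.569 grip 63.9
```

```bash
python3 steer.py "[[0,-0.003,0,0,0,0,0],[-0.008,-0.003,0,0,0,0,0],[-0.012,-0.003,0,0,0,0,0]]"; python3 steer.py "[[-0.003,0,0,0,0,0,0],[-0.005,0,0,0,0,0,0]]";python3 d.py 0.49 0.068 0.08 0.028
```

```text
clock: 6.42
tcp_pos: [0.4869, 0.0682, 0.0811]
tcp_rot: [-0.0, -0.015, 1.0, -0.0]
ft_force: [-2.7, -5.2, -1.5]
finger_gap: 0.568
grip_force: 63.8
clock: 6.68
tcp_pos: [0.491, 0.0683, 0.0808]
tcp_rot: [-0.001, -0.015, 1.0, -0.001]
ft_force: [-6.3, -5.8, -0.5]
finger_gap: 0.568
grip_force: 64.0
t 6.675 tcp [0.491  0.0683 0.0808] d [ 0.0011 -0.0002  0.0008] rv [-0.0011 -0.0022  0.0025] F [-6.3 -5.8 -0.5] gap 0.568 grip 64.0
```

```bash
python3 steer.py "[[-0.002,0,0,0,0,0,0],[-0.003,0,0,0,0,0,0]]"; python3 d.py 0.49 0.068 0.08 0.028;  python3 steer.py "[[0,0,0.003,0,0,0,0],[0,0,0.005,0,0,0,0]]"; python3 d.py 0.49 0.068 0.08 0.028
```

```text
clock: 6.92
tcp_pos: [0.491, 0.0683, 0.0801]
tcp_rot: [-0.004, -0.015, 1.0, -0.001]
ft_force: [-12.2, -8.0, 2.4]
finger_gap: 0.57
grip_force: 64.2
t 6.925 tcp [0.491  0.0683 0.0801] d [ 0.001  -0.0002  0.0001] rv [-0.0011 -0.0083  0.0027] F [-12.2  -8.    2.4] gap 0.57 grip 64.2
clock: 7.18
tcp_pos: [0.491, 0.0683, 0.0778]
tcp_rot: [-0.004, -0.016, 1.0, -0.001]
ft_force: [-23.6, -7.6, 41.1]
finger_gap: 0.568
grip_force: 68.6
t 7.175 tcp [0.491  0.0683 0.0778] d [ 0.001  -0.0002 -0.0022] rv [-0.0015 -0.0074  0.003 ] F [-23.6  -7.6  41.1] gap 0.568 grip 68.6
```

```bash
python3 steer.py "[[0.002,0,-0.004,0,0,0,0],[0.002,-0.0005,-0.004,0,0,0,0]]"; python3 steer.py "[[0,0,0,0,0,0,0.8],[0,0,0,0,0,0,0.8],[0,0,0,0,0,0,0.8]]"; python3 d.py 0.45 0.068 0.2 0.028; python3 - <<'E'
from cell import env
import numpy as np
for n in("side","top"):
    c=env.camera(n);np.savez(n+"2",**c)
E
```

```text
clock: 7.42
tcp_pos: [0.4911, 0.0682, 0.08]
tcp_rot: [-0.002, -0.015, 1.0, -0.0]
ft_force: [-5.1, -3.3, -0.1]
finger_gap: 0.568
grip_force: 63.9
clock: 7.8
tcp_pos: [0.4932, 0.0686, 0.0803]
tcp_rot: [0.001, -0.015, 1.0, 0.0]
ft_force: [-1.3, -0.2, 0.2]
finger_gap: 0.803
grip_force: 0.0
t 7.8 tcp [0.4932 0.0686 0.0803] d [ 0.0431  0.0007 -0.1197] rv [0.0002 0.0012 0.0025] F [-1.3 -0.2  0.2] gap 0.803 grip 0.0
```

```bash
python3 steer.py "[[0,0,-0.03,0,0,0,0.8],[0.005,0,-0.07,0,0,0,0.9],[0.03,-0.03,-0.1,0,0,0.04,1],[0.035,-0.223,-0.1,0,0,0.04,1],[0.035,-0.223,-0.1,0,0,0.04,1],[0.035,-0.223,-0.1,0,0,0.04,1],[0.035,-0.223,-0.1,0,0,0.04,1],[0.035,-0.223,-0.05,0,0,0.04,1],[0.035,-0.223,-0.02,0,0,0.04,1],[0.035,-0.223,-0.02,0,0,0.04,1]]"; python3 d.py 0.4595 -0.1555 0.001 -0.015; python3 - <<'E'
from cell import env
from h import *
for n in("side","top"):
    c=env.camera(n);np.savez(n+"3",**c)
a=load("top3")["image"][160:240,210:300];b=load("side3")["image"][180:245,195:290]
a,b=[cv2.resize(i,(390,500),interpolation=cv2.INTER_CUBIC) for i in(a,b)]
cv2.imwrite("pics/g.png",np.hstack([a,b]))
E
```

```text
clock: 9.15
tcp_pos: [0.4626, -0.1536, 0.0981]
tcp_rot: [-0.002, 0.005, 1.0, 0.002]
ft_force: [0.4, 0.4, 0.7]
finger_gap: 1.001
grip_force: 0.0
t 9.15 tcp [ 0.4626 -0.1536  0.0981] d [ 0.0026 -0.0022  0.0971] rv [ 0.0033 -0.0048  0.0058] F [0.4 0.4 0.7] gap 1.001 grip 0.0
```

View pics/g.png

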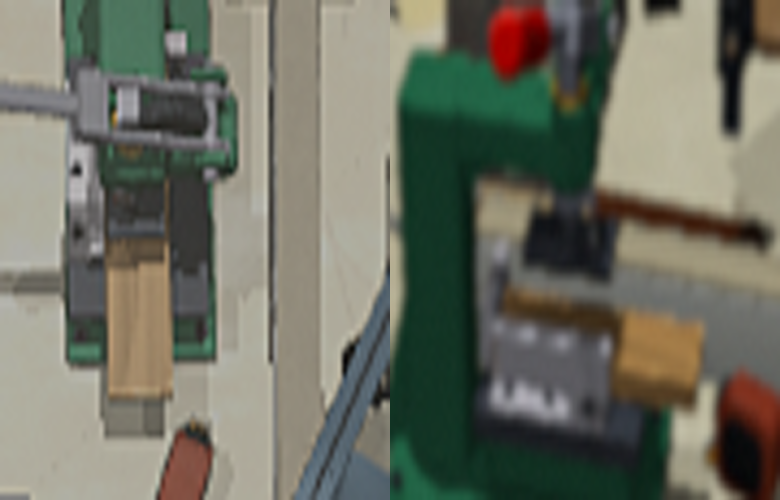

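The light blank lies against the fence on the bed, with its front end at about (140,395) in the left panel. I'll grip the dark blank and check the light one's angle and front end numerically.

```bash
python3 steer.py "[[0.0026,-0.0022,0.05,0.003,-0.005,0.006,1],[0.0026,-0.0022,0.097,0.003,-0.005,0.006,1],[0.0026,-0.0022,0.097,0.003,-0.005,0.006,1],[0.0026,-0.0022,0.097,0.003,-0.005,0.006,0],[0.0026,-0.0022,0.097,0.003,-0.005,0.006,0],[0.0026,-0.0022,0.097,0.003,-0.005,0.006,0],[0.0026,-0.0022,0.097,0.003,-0.005,0.006,0]]" 60; python3 d.py 0.4595 -0.1 0.13 0.03; python3 - <<'E'
from h import *
T=load("top3");h=cv2.cvtColor(T["image"],cv2.COLOR_BGR2HSV).astype(int)
m=((h[...,0]<25)&(h[...,1]>75)&(h[...,2]>90)).astype(np.uint8);k=np.zeros_like(m);k[195:230,228:256]=m[195:230,228:256]
n,l,s,_=cv2.connectedComponentsWithStats(k);i=1+np.argmax(s[1:,4]);c=cv2.findContours((l==i).astype(np.uint8),0,1)[0][0][:,0]
w=np.array([plane(T,p,.093)[:2]*1000 for p in c]).astype(np.float32);print(s[i],cv2.minAreaRect(w),w.min(0),w.max(0))
E
```

```text
clock: 10.12
tcp_pos: [0.4636, -0.1588, 0.0057]
tcp_rot: [0.005, 0.008, 1.0, -0.003]
ft_force: [-1.1, -0.2, 7.8]
finger_gap: 0.565
grip_force: 61.4
t 10.125 tcp [ 0.4636 -0.1588  0.0057] d [ 0.0038  0.058  -0.1246] rv [-0.0058  0.0094 -0.0454] F [-1.1 -0.2  7.8] gap 0.565 grip 61.4
[234 198  16  26 351] ((503.31805419921875, 68.86656188964844), (85.23889923095703, 48.33656311035156), 3.2956900596618652) [461.64322  44.66853] [545.2878  94.5767]
```

```bash
python3 steer.py "[[0,0,-0.05,0,0,0,0],[0,0,-0.105,0,0,0,0],[0,0,-0.105,0,0,0,0],[-0.003,0.08,-0.105,0,0,-0.045,0],[-0.003,0.08,-0.105,0,0,-0.045,0],[-0.003,0.08,-0.105,0,0,-0.045,0]]"; python3 d.py 0.48 0.035 0.111 0.0305
```

```text
clock: 10.88
tcp_pos: [0.465, -0.0763, 0.1077]
tcp_rot: [0.002, -0.016, 1.0, -0.002]
ft_force: [0.5, 0.6, -1.3]
finger_gap: 0.569
grip_force: 63.2
t 10.875 tcp [ 0.465  -0.0763  0.1077] d [-0.0186  0.1108 -0.0036] rv [-0.0032  0.0044  0.0012] F [ 0.5  0.6 -1.3] gap 0.569 grip 63.2
```

```bash
python3 steer.py "[[0,0,-0.005,-0.003,0.004,0,0],[-0.017,0.05,-0.005,-0.003,0.004,0,0],[-0.017,0.111,-0.005,-0.003,0.004,0,0],[-0.017,0.111,-0.005,-0.003,0.004,0,0],[-0.017,0.111,-0.005,-0.003,0.004,0,0]]"; python3 d.py 0.482 0.062 0.106 0.0305; python3 - <<'E'
from cell import env
from h import *
for n in("side","top"):
    c=env.camera(n);np.savez(n+"4",**c)
a=load("top4")["image"][160:240,210:300];b=load("side4")["image"][180:245,195:290]
a,b=[cv2.resize(i,(390,500),interpolation=cv2.INTER_CUBIC) for i in(a,b)]
cv2.imwrite("pics/i.png",np.hstack([a,b]))
E
```

```text
clock: 11.5
tcp_pos: [0.4796, 0.0331, 0.1127]
tcp_rot: [0.001, -0.015, 1.0, -0.0]
ft_force: [-0.3, -1.2, -1.0]
finger_gap: 0.561
grip_force: 63.2
t 11.5 tcp [0.4796 0.0331 0.1127] d [-0.0032  0.0288  0.0067] rv [-0.0009  0.0012 -0.001 ] F [-0.3 -1.2 -1. ] gap 0.561 grip 63.2
```

View pics/i.png

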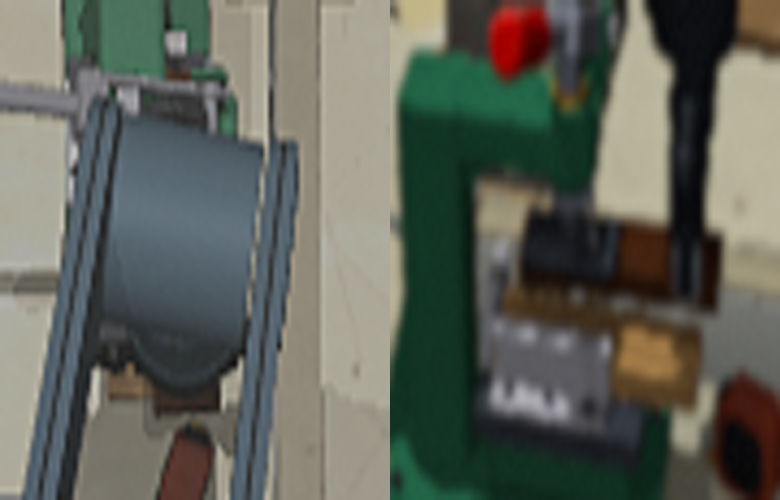

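The dark blank hangs level under the foot, at about (525-720, 260) in the right panel and just above the light one. I'll lower it and move to the fence.

```bash
python3 steer.py "[[-0.002,0.012,0.006,0,0,0,0],[-0.002,0.024,0.0105,0,0,0,0],[-0.002,0.030,0.0105,0,0,0,0],[-0.002,0.032,0.0105,0,0,0,0]]"; python3 steer.py "[[0,0.0025,0.0,0,0,0,0],[0,0.005,0,0,0,0,0]]";python3 d.py 0.494 0.0683 0.0987 0.0305
```

```text
clock: 12.1
tcp_pos: [0.4797, 0.0659, 0.1018]
tcp_rot: [-0.0, -0.015, 1.0, -0.001]
ft_force: [-2.0, -5.5, -0.7]
finger_gap: 0.565
grip_force: 63.0
clock: 12.35
tcp_pos: [0.4791, 0.0686, 0.1018]
tcp_rot: [-0.001, -0.014, 1.0, -0.002]
ft_force: [-3.2, -16.6, -2.0]
finger_gap: 0.564
grip_force: 63.3
t 12.35 tcp [0.4791 0.0686 0.1018] d [-0.0149 -0.0007  0.0031] rv [-0.0042 -0.0016 -0.0026] F [ -3.2 -16.6  -2. ] gap 0.564 grip 63.3
```

```bash
python3 steer.py "[[0,-0.002,0,0,0,0,0],[-0.008,-0.002,0,0,0,0,0],[-0.012,-0.002,0,0,0,0,0]]"; python3 steer.py "[[-0.003,0,0,0,0,0,0],[-0.005,0,0,0,0,0,0],[-0.005,0,0,0,0,0,0]]";python3 d.py 0.494 0.0683 0.0987 0.0305
```

```text
clock: 12.72
tcp_pos: [0.4918, 0.0683, 0.102]
tcp_rot: [-0.0, -0.015, 1.0, -0.001]
ft_force: [-10.0, -6.4, -0.5]
finger_gap: 0.564
grip_force: 63.4
clock: 13.1
tcp_pos: [0.4916, 0.0683, 0.1006]
tcp_rot: [-0.006, -0.015, 1.0, -0.001]
ft_force: [-13.8, -8.1, 2.6]
finger_gap: 0.566
grip_force: 63.8
t 13.1 tcp [0.4916 0.0683 0.1006] d [-0.0024 -0.0001  0.0019] rv [-0.002  -0.0112 -0.0007] F [-13.8  -8.1   2.6] gap 0.566 grip 63.8
```

```bash
python3 steer.py "[[0,0,0.003,0,0,0,0],[0,0,0.005,0,0,0,0]]"; python3 steer.py "[[0.003,-0.0005,-0.003,0,0,0,0],[0.003,-0.0005,-0.003,0,0,0,0]]"; python3 steer.py "[[0,0,0,0,0,0,0.8],[0,0,0,0,0,0,0.8],[0,0,0,0,0,0,0.8]]"; python3 d.py 0.494 0.0683 0.0987 0.0305;python3 steer.py "[[0,0,-0.03,0,0,0,0.8],[0.005,0,-0.07,0,0,0,0.9],[0.05,-0.02,-0.09,0,0,0,1],[0.05,-0.2,-0.12,0,0,0,1],[0.05,-0.2,-0.12,0,0,0,1],[0.05,-0.2,-0.12,0,0,0,0.0],[0.05,-0.2,-0.12,0,0,0,0.0],[0.05,-0.2,-0.12,0,0,0,0.0]]"; python3 - <<'E'
from cell import env
from h import *
for n in("side","top"):
    c=env.camera(n);np.savez(n+"5",**c)
a=load("top5")["image"][160:240,210:300];b=load("side5")["image"][190:245,220:290]
a,b=[cv2.resize(i,(390,500),interpolation=cv2.INTER_CUBIC) for i in(a,b)]
cv2.imwrite("pics/j.png",np.hstack([a,b]))
E
```

```text
clock: 13.35
tcp_pos: [0.4916, 0.0683, 0.0982]
tcp_rot: [-0.005, -0.015, 1.0, -0.001]
ft_force: [-26.6, -8.5, 39.4]
finger_gap: 0.56
grip_force: 67.8
clock: 13.6
tcp_pos: [0.4916, 0.0683, 0.1]
tcp_rot: [-0.002, -0.015, 1.0, -0.001]
ft_force: [-7.4, -4.8, 1.7]
finger_gap: 0.562
grip_force: 63.7
clock: 13.98
tcp_pos: [0.4947, 0.069, 0.1003]
tcp_rot: [0.001, -0.015, 1.0, -0.0]
ft_force: [0.1, -0.1, -0.0]
finger_gap: 0.799
grip_force: 0.0
t 13.975 tcp [0.4947 0.069  0.1003] d [ 0.0008 -0.0007  0.0016] rv [-0.0001  0.002  -0.0011] F [ 0.1 -0.1 -0. ] gap 0.799 grip 0.0
clock: 14.98
tcp_pos: [0.4497, -0.1321, 0.2198]
tcp_rot: [0.0, -0.014, 1.0, 0.0]
ft_force: [-0.3, 0.1, 0.3]
finger_gap: 0.379
grip_force: 0.0
```

View pics/j.png

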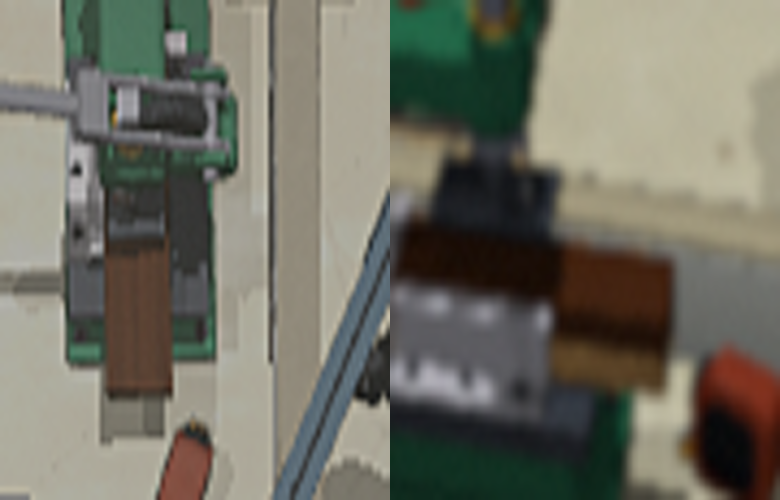

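Both blanks look flush, with front ends at (670,250-385) in the right panel. I'll check numerically while planning the lever move.

```bash
python3 - <<'E'
from h import *
T,S=load("top5"),load("side5")
# vertical edge check in side: front-left & front-right edges
for y in(.044,.094):
  for z in(.111,.093,.075): print(y,z,((proj(S,(.4615,y,z))-[220,190])*[390/70,500/55]+[390,0]).round(0))
h=cv2.cvtColor(T["image"],cv2.COLOR_BGR2HSV).astype(int)
m=((h[...,0]<20)&(h[...,1]>80)).astype(np.uint8);k=np.zeros_like(m);k[195:230,228:256]=m[195:230,228:256]
n,l,s,_=cv2.connectedComponentsWithStats(k);i=1+np.argmax(s[1:,4]);c=cv2.findContours((l==i).astype(np.uint8),0,1)[0][0][:,0]
w=np.array([plane(T,p,.111)[:2]*1000 for p in c]).astype(np.float32);print(s[i],cv2.minAreaRect(w),w.min(0),w.max(0))
E
python3 d.py 0.5735 0.245 0.42 0.0305
```

```text
0.044 0.111 [682. 250.]
0.044 0.093 [681. 288.]
0.044 0.075 [680. 325.]
0.094 0.111 [669. 319.]
0.094 0.093 [668. 358.]
0.094 0.075 [668. 396.]
[234 195  16  28 358] ((507.03057861328125, 69.07653045654297), (89.41238403320312, 48.967010498046875), 0.4791163206100464) [462.52853  44.46956] [551.91504  93.90826]
t 15.075 tcp [ 0.4497 -0.1311  0.2197] d [-0.1353  0.3723 -0.2   ] rv [0.0007 0.0002 0.0001] F [-0.1  0.5  0.4] gap 0.192 grip 0.0
```

```bash
python3 steer.py "[[0,0,-0.06,0,0,0,0],[0,0,-0.12,0,0,0,0],[0,0,-0.2,0,0,0,0],[-0.135,0.372,-0.2,0,0,0,0],[-0.135,0.372,-0.2,0,0,0,0],[-0.135,0.372,-0.2,0,0,0,0],[-0.135,0.372,-0.2,0,0,0,0],[-0.135,0.372,-0.2,0,0,0,0],[-0.135,0.372,-0.2,0,0,0,0],[-0.135,0.372,-0.2,0,0,0,0]]"; python3 d.py 0.5735 0.245 0.36 0.0305; python3 - <<'E'
from h import *
for n,z in(("top3",.093),("top5",.111)):
    T=load(n);im=T["image"].astype(float);ch=im[...,2]-im[...,0]
    for nm,lo,hi,sg in(("L",229,239,1),("R",244,256,-1)):
        P=[]
        for v in range(203,222):
            g=np.clip(np.diff(ch[v,lo:hi])*sg,0,None);k=np.arange(len(g));i=g.argmax();k=k[max(i-1,0):i+2];P.append(plane(T,(lo+.5+(k*g[k]).sum()/g[k].sum(),v),z)[:2])
        P=np.array(P);l=np.polyfit(P[:,0],P[:,1],1);print(n,nm,l[0].round(4),np.polyval(l,.5).round(4),np.std(P[:,1]-np.polyval(l,P[:,0])).round(4))
    P=[]
    for u in range(236,246):
        g=np.clip(-np.diff(ch[214:232,u]),0,None);k=np.arange(len(g));i=g.argmax();k=k[max(i-1,0):i+2];P.append(plane(T,(u,214.5+(k*g[k]).sum()/g[k].sum()),z)[:2])
    P=np.array(P);l=np.polyfit(P[:,1],P[:,0],1);print(n,"front",l[0].round(4),np.polyval(l,.069).round(4))
E
```

```text
clock: 16.32
tcp_pos: [0.5728, 0.2489, 0.4189]
tcp_rot: [-0.0, -0.018, 1.0, 0.0]
ft_force: [0.2, -1.1, -0.6]
finger_gap: -0.0
grip_force: 0.0
t 16.325 tcp [0.5728 0.2489 0.4189] d [-0.0006 -0.004   0.0589] rv [ 0.0005 -0.001   0.0055] F [ 0.2 -1.1 -0.6] gap -0.0 grip 0.0
top3 L 0.0408 0.0938 0.0002
top3 R 0.04 0.0443 0.0002
top3 front -0.0084 0.4612
top5 L 0.0319 0.094 0.0003
top5 R 0.0484 0.0442 0.0002
top5 front 0.0233 0.4629
```

```bash
python3 steer.py "[[0,-0.003,0.03,0,0,0.005,0],[0,-0.003,0.05,0,0,0.005,0],[0,-0.003,0.062,0,0,0.005,0],[0,-0.003,0.074,0,0,0.005,0],[0,-0.003,0.086,0,0,0.005,0]]"; python3 - <<'E'
from cell import env
from h import *
for n in("side","top"):
    c=env.camera(n);np.savez(n+"6",**c)
a=load("top6")["image"][140:200,150:260];b=load("side6")["image"][160:230,200:270]
a,b=[cv2.resize(i,(390,400),interpolation=cv2.INTER_CUBIC) for i in(a,b)]
cv2.imwrite("pics/k.png",np.hstack([a,b]))
E
```

```text
clock: 16.95
tcp_pos: [0.5741, 0.2408, 0.3345]
tcp_rot: [0.001, -0.012, 1.0, 0.0]
ft_force: [-0.2, 1.0, 2.1]
finger_gap: 0.0
grip_force: 1.0
```

View pics/k.png

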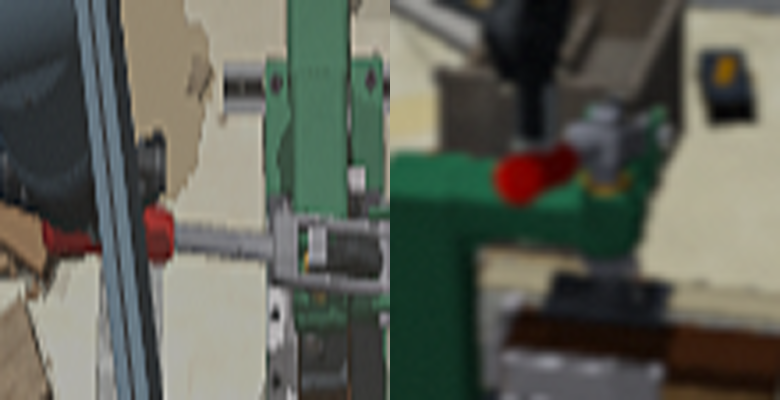

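The fingertips sit on top of the red grip (about (530,150) above (520,180), right panel) and it is moving down with them. I'll continue to just before foot contact, then slowly.

```bash
python3 steer.py "[[0,0.002,0.015,0,0,0,0],[0,0.004,0.03,0,0,0,0],[0,0.004,0.045,0,0,0,0],[0,0.004,0.06,0,0,0,0],[0,0.004,0.075,0,0,0,0],[0,0.004,0.09,0,0,0,0],[0,0.004,0.095,0,0,0,0],[0,0.004,0.095,0,0,0,0]]"; python3 d.py 0.5735 0.245 0.205 0.0305; python3 steer.py "[[0,0,0.005,0,0,0,0],[0,0,0.01,0,0,0,0],[0,0,0.015,0,0,0,0],[0,0,0.02,0,0,0,0],[0,0,0.025,0,0,0,0],[0,0,0.025,0,0,0,0]]"; python3 d.py 0.5735 0.245 0.205 0.0305
```

```text
clock: 18.05
tcp_pos: [0.5735, 0.2442, 0.2387]
tcp_rot: [-0.0, -0.012, 1.0, -0.0]
ft_force: [-1.3, 1.2, 3.3]
finger_gap: -0.001
grip_force: 1.7
t 18.05 tcp [0.5735 0.2442 0.2387] d [0.     0.0008 0.0337] rv [-0.0004 -0.0004 -0.0063] F [-1.3  1.2  3.3] gap -0.001 grip 1.7
clock: 18.8
tcp_pos: [0.574, 0.2443, 0.2145]
tcp_rot: [0.001, -0.012, 1.0, -0.0]
ft_force: [-2.7, 1.5, 8.2]
finger_gap: 0.0
grip_force: 4.2
t 18.8 tcp [0.574  0.2443 0.2145] d [0.0005 0.0007 0.0095] rv [-0.0002  0.0015 -0.0063] F [-2.7  1.5  8.2] gap 0.0 grip 4.2
```

```bash
python3 steer.py "[[0,0,0.004,0,0,0,0],[0,0,0.008,0,0,0,0],[0,0,0.009,0,0,0,0],[0,0,0.009,0,0,0,0],[0,0,0.009,0,0,0,0]]"; python3 d.py 0.5735 0.245 0.205 0.0305; python3 - <<'E'
from cell import env
from h import *
for n in("side","top"):
    c=env.camera(n);np.savez(n+"7",**c)
S=load("side7");h=cv2.cvtColor(S["image"],cv2.COLOR_BGR2HSV).astype(int)
m=((h[...,1]>130)&((h[...,0]<8)|(h[...,0]>172))).astype(np.uint8);k=np.zeros_like(m);k[172:232,205:245]=m[172:232,205:245]
n,l,s,c=cv2.connectedComponentsWithStats(k);print(s[1:],c[1:])
for th in (.56,.60,.64):
    a=.45-th;y=.07-.055;print(th,[proj(S,(.5735,y+r*np.cos(a),.225+r*np.sin(a))).round(1) for r in (.188,.24,.292)])
b=S["image"][170:240,205:285];cv2.imwrite("pics/l.png",cv2.resize(b,None,fx=7,fy=7,interpolation=cv2.INTER_CUBIC))
E
```

```text
clock: 19.42
tcp_pos: [0.5741, 0.2438, 0.2063]
tcp_rot: [0.001, -0.012, 1.0, -0.0]
ft_force: [-4.9, -0.0, 9.7]
finger_gap: 0.0
grip_force: 5.0
t 19.425 tcp [0.5741 0.2438 0.2063] d [0.0005 0.0012 0.0013] rv [-0.0009  0.0021 -0.0064] F [-4.9 -0.   9.7] gap 0.0 grip 5.0
[[222 216  12  16  78]] [[227.58974359 225.43589744]]
0.56 [array([230.8, 215.2]), array([226.6, 225.7]), array([222.1, 237. ])]
0.6 [array([230.9, 217. ]), array([226.8, 228. ]), array([222.4, 239.9])]
0.64 [array([231. , 218.8]), array([227. , 230.3]), array([222.7, 242.6])]
```

View pics/l.png

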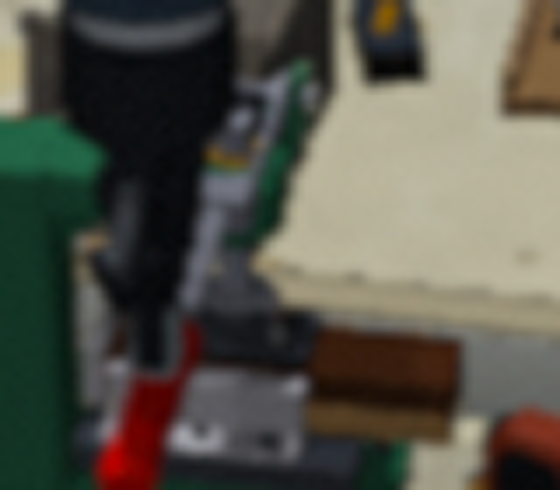

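```bash
python3 steer.py "[[0,0,0,0,0,0,0],[0,0,0,0,0,0,0],[0,0,0,0,0,0,0],[0,0,0,0,0,0,0]]"; python3 - <<'E'
from cell import env
from h import *
c=env.camera("side");np.savez("side8",**c)
ph=np.linspace(0,6.283,60)
def pred(S,th):
    a=.45-th;ax=np.array([0,np.cos(a),np.sin(a)]);n=np.array([0,-np.sin(a),np.cos(a)])
    P=np.array([proj(S,np.array([.5745,.015,.225])+.292*ax+.013*(np.cos(t)*n+np.sin(t)*np.array([1,0,0]))) for t in ph]);return P.min(0).round(1),P.max(0).round(1)
for nm,box in(("side0",(172,192,215,240)),("side8",(205,262,215,240))):
    S=load(nm);h=cv2.cvtColor(S["image"],cv2.COLOR_BGR2HSV).astype(int);m=((h[...,1]>130)&((h[...,0]<8)|(h[...,0]>172))).astype(np.uint8)
    k=np.zeros_like(m);r0,r1,c0,c1=box;k[r0:r1,c0:c1]=m[r0:r1,c0:c1];n,l,s,_=cv2.connectedComponentsWithStats(k);i=1+s[1:,4].argmax();print(nm,"x,y,w,h",s[i])
print("th0",pred(load("side0"),0))
for th in(.54,.58,.62,.66):print(th,pred(load("side8"),th))
E
python3 d.py 0.5735 0.245 0.205 0.0305
```

```text
clock: 20.02
tcp_pos: [0.5741, 0.2439, 0.2063]
tcp_rot: [0.001, -0.012, 1.0, -0.0]
ft_force: [-3.2, -0.0, 9.8]
finger_gap: 0.0
grip_force: 5.0
side0 x,y,w,h [219 180  15  10 120]
side8 x,y,w,h [218 216  16  26 163]
th0 (array([218.1, 180.5]), array([227.1, 189.7]))
0.54 (array([217.4, 232. ]), array([225.9, 238.9]))
0.58 (array([217.7, 235.1]), array([226.2, 241.7]))
0.62 (array([218. , 238.1]), array([226.4, 244.3]))
0.66 (array([218.3, 240.9]), array([226.7, 246.8]))
t 20.075 tcp [0.5741 0.2439 0.2064] d [0.0006 0.0011 0.0014] rv [-0.0008  0.0021 -0.0063] F [-3.7 -0.9 10.8] gap 0.001 grip 5.0
```

```bash
python3 steer.py "[[0,0,0.001,0,0,0,0],[0,0,0.0025,0,0,0,0],[0,0,0.0025,0,0,0,0],[0,0,0.0025,0,0,0,0],[0,0,0.0025,0,0,0,0]]"; python3 - <<'E'
from cell import env
from h import *
S=env.camera("side");h=cv2.cvtColor(S["image"],cv2.COLOR_BGR2HSV).astype(int);m=((h[...,1]>130)&((h[...,0]<8)|(h[...,0]>172))).astype(np.uint8)
k=np.zeros_like(m);k[205:262,215:240]=m[205:262,215:240];n,l,s,_=cv2.connectedComponentsWithStats(k);i=1+s[1:,4].argmax();print("x,y,w,h",s[i])
print(env.state()["ft_force"],env.state()["tcp_pos"]);print(env.sign_off())
E
```

```text
clock: 20.7
tcp_pos: [0.5741, 0.2437, 0.204]
tcp_rot: [0.001, -0.012, 1.0, -0.001]
ft_force: [-4.3, -1.8, 9.9]
finger_gap: 0.006
grip_force: 5.2
x,y,w,h [218 216  16  27 163]
[-4.04188285 -0.96251804 10.39106239] [0.5740785  0.24368831 0.20396431]
the job is handed in; nothing more can be done
None
```

I handed in the job at about 21 s: both blanks are seated flush against the fence and stop and let go, and the lever is held down at about 10 N. I estimate the spring at 5.5–6 mm from lever geometry (the scale wasn't visible), and no verdict was returned.

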